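# Slide the loaded kiln tile in between the firebricks

## Robot

A 6-joint arm with a two-finger parallel gripper is mounted at the origin on the work surface. World frame = base frame: x ahead of the robot, y to its left, z up, the work surface at z = 0. Lengths are in m, angles in rad, forces in N, time in s.
With the tool pointing down it reaches from about 0.225 to 0.875 m from the base axis. Payload 3.4 kg.
Tool frame: the origin (TCP) lies at the very end of the fingers, on their centre line; the grasp point (between the pads) lies 19 mm behind it; x points along the fingers, y is the direction in which the jaws open and shut, and the axes are right-handed (so a half turn about x gives the same grasp; the last joint's range is limited). The gripper opens to 85 mm and grips with 20 to 120 N. Pads are 22 mm wide; open, the fingers measure 114 mm over their backs; the gripper's body (76 mm by 85 mm) begins 54 mm behind the grasp point. The pads swing forward as they close: fully open they stand 13 mm farther back than shut.
Start: joints at [-1.383, 0.276, 1.505, -0, 1.361, -0.121], TCP at [0.175, -0.548, 0.231] pointing down, gripper open.
Joint ranges: [-2.89, 2.89], [-0.75, 2.08], [0.22, 2.7], [-1.18, 4.32], [0.11, 2.71], [-2.7, 2.7]. Speed limits (rad/s): [2.57, 2.57, 3.14, 3.14, 3.14, 3.14].

## Interface

Orientations are given as a unit quaternion [x, y, z, w].
In Python, from station import telemetry, camera, order gives the robot as it stands. The module is installed in compiled form; this text tells all that it offers.
- The arm moves only by the shell command python3 -m inch 'ROWS' [OPENING] [FORCE]. ROWS is JSON, a list of rows, each a list of 6 numbers: the shift along the world's x, y, z in mm, then the turn, a rotation vector about the world's x, y, z in rad. A call has 1 to 20 rows; each row is the pose to reach, as a shift and turn from the pose commanded when the call began; what a row does not reach only later rows make up. A row lasts 1/12 s, in which the tool goes at most 41.7 mm and 7.16 degrees, less where a joint would pass 70% of its speed; a pose out of reach is approached as far as the arm can. A call with a gripper value outside its range is refused whole. OPENING is the finger opening in mm, from 0 to 85.4, set as the call begins (- or left out, the last holds). The fingers move at their own pace and stop on an object; FORCE is the grip in N (left out, the last holds). Time passes only in rows, so rows that repeat a pose let the fingers close. It gives the time, the measured TCP pose, the force and the opening at its end, in the units of the state.
- telemetry.sense(): the state, without advancing time (a new reading comes with each control period).
- camera(name): name is "side" or "top"; returns a dict with "img" (420x560x3 uint8, blue, green, red), "fx", "fy", "cx", "cy" (pixels), "camera_from_world" (4x4, takes a point from world to camera coordinates). Camera axes: x right, y down, z forward; pixel columns grow to the right and rows downward; lengths in m; the calibration is good to about 2 mm. A picture is of the moment at which its call begins. There is no depth.
- order.finish_job(): hands the job in, once; it reports no verdict.
The state is a dict: "t": time; "joint_positions": joint angles; "qd": joint speeds; "effort": joint torques, N m; "tool_pos": TCP position; "eef_rot": TCP orientation; "ft_force": force on the tool from outside, world axes, zero at the start; "torque": the same for the moment, N m; "gripper_width": finger opening in m.
Only numpy, scipy, OpenCV 4.12 (cv2) and the standard library are available. Lean on these libraries where they do the work, as an engineer would, in place of code of your own. Each camera call takes 0.05 s, during which the arm holds its last target. There are 200 camera calls.

## Task

Load the little firebrick kiln: push the square kiln tile, with the cup standing on it, along the table and through the narrow gap in the ring of bricks, until it is fully home, flat against the back brick. Use the fingers only to push the tile: do not pick it up, do not touch the cup, which must stay standing on the tile, and leave the jar, the mug and the brush alone. Finish with the hand clear.

Things in the scene. Friction and masses are not known exactly. Their poses are not given: they have to be found in the camera images.
- kiln: Ring of cream firebricks fixed to the table, 36 mm high, open on top. Origin on the table at the centre of its gap; +x points through the gap into the ring, z up. Gap 97 mm wide (y +-48.5 mm), x -25 to 25 mm, between square brick ends (edges rounded 4 mm). Chamber inside: y +-60 mm, from x 25 mm to the back brick's face at x 121 mm. Bricks end outside at y +-110, x 171 mm.
- tile: Loose grey-brown square kiln tile, 90 x 90 x 18 mm, 0.2 to 0.4 kg, flat on the table in front of the gap, up to 45 mm to one side and up to 0.45 rad askew. Origin at the centre of its underside, x and y parallel to its sides (x near the kiln's x), z up. Home: centre at x 76 mm in the kiln's frame. Ordinary friction; it stops when no longer pushed.
- cup: Small oatmeal-coloured glazed bowl-shaped cup, 54 mm across the rim, 34 mm high, about 0.08 kg, standing loose near the middle of the tile; its rim is 52 mm above the table. Origin at the centre of its underside, z up. Not to be touched by the robot.
- jar: Bystander: glazed jar with a wooden lid, 72 mm across, 100 mm high. Origin at the centre of its underside.
- mug: Bystander: dark glazed mug, 76 mm across, 85 mm high, with a handle. Origin at the centre of its underside.
- brush: Bystander: glazing brush lying flat on the table to the right of the work, about 0.2 m long along its x axis. Origin under it.
Not all that is in view belongs to the job. There is more than one size of the tile; the job needs the largest.

How it is judged:
By the outcome, as a careful person would: the job done as asked, in the order asked, and still so for the second after the job is handed in, with the robot touching nothing.
It also fails if it takes over 64 s, if anything falls off the work surface, if the arm or the gripper's body presses on something with over 40 N, if the wrist force passes 120 N, or if a joint passes its speed limit or range.

## Working session

There is one attempt and no reset: what is moved stays moved. The work goes in short steps, Python scripts to look and compute and a shell command to move; the robot and the scene stay as the last step left them, time stands still between calls to the robot, and variables do not carry over. Pictures are saved under pics/ and viewed, about 8 in all and at most 12, crops included, and the job is handed in when it is done.

```bash
mkdir -p pics
cat > h.py <<'E'
import numpy as np, cv2
from station import telemetry, camera, order
def shot(n,f):
    c=camera(n); cv2.imwrite('pics/'+f,c['img']); np.savez('pics/'+f+'.npz',**c); return c
def w(c,u,v,z):
    M=np.array(c['camera_from_world']); R,t=M[:3,:3],M[:3,3]
    d=R.T@np.array([(u-c['cx'])/c['fx'],(v-c['cy'])/c['fy'],1]); o=-R.T@t
    return o+d*(z-o[2])/d[2]
def px(c,p):
    M=np.array(c['camera_from_world']); q=M[:3,:3]@np.array(p)+M[:3,3]
    return c['fx']*q[0]/q[2]+c['cx'],c['fy']*q[1]/q[2]+c['cy']
E
python3 - <<'E'
from h import *
for n in('top','side'):
    c=shot(n,n+'0.png'); print(n,c['fx'],c['cx'],c['cy']); print(np.round(c['camera_from_world'],3))
print(telemetry.sense())
a=cv2.imread('pics/top0.png')
E
```

```text
top 496.7561497126453 271.9227562919492 209.25942071107278
[[-0.023 -1.    -0.008  0.025]
 [-0.997  0.023 -0.067  0.552]
 [ 0.067  0.006 -0.998  1.296]
 [ 0.     0.     0.     1.   ]]
side 450.41991508787737 280.5080079299229 205.91960984078125
[[-0.809 -0.588  0.021  0.459]
 [-0.396  0.519 -0.757  0.247]
 [ 0.435 -0.621 -0.653  1.122]
 [ 0.     0.     0.     1.   ]]
{'t': 0.1, 'joint_positions': array([-1.38303098e+00,  2.76546643e-01,  1.50598365e+00,  5.53439072e-06,
        1.36067682e+00, -1.21006706e-01]), 'qd': array([ 5.93181596e-05, -8.58240336e-04, -4.68443702e-03,  2.27537152e-03,
       -1.43206819e-03,  6.13924674e-04]), 'effort': array([ 1.52396195e-03, -4.17701375e+01, -2.46404064e+01, -1.72638161e-04,
        5.74317004e-03, -1.76023526e-06]), 'tool_pos': array([ 0.1746449 , -0.54736503,  0.23052682]), 'eef_rot': array([-0.69867924, -0.10930436,  0.69871352, -0.10816327]), 'ft_force': array([-0.31763513, -0.73961341, -0.54701058]), 'torque': array([-0.06081216, -0.03414893, -0.01627624]), 'gripper_width': 0.08534357693612275}
```

View pics/top0.png

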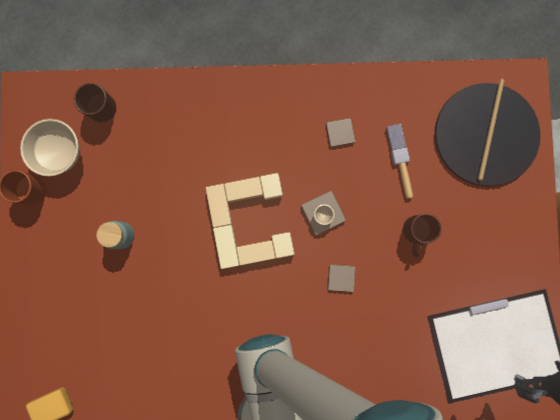

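View pics/side0.png

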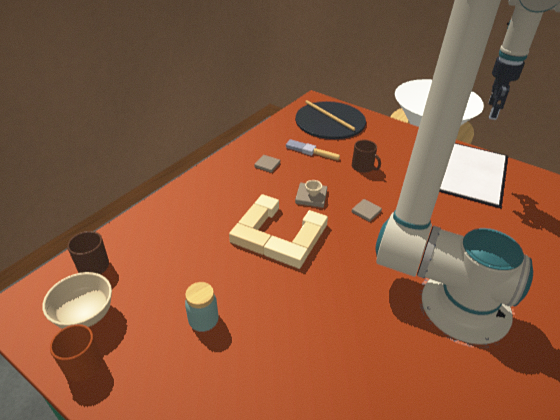

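Candidates in the top picture are tiles at (341,132), (342,279) and (324,214). The one at (324,214) carries the cup, is visibly the largest, and lies in front of the gap, which opens to the right (-y). The bricks at its ends are at about (271,186) and (283,245). I'll confirm in a crop.

Run:
```python
import cv2
a=cv2.imread('pics/top0.png')[160:290,200:372]
cv2.imwrite('pics/crop0.png',cv2.resize(a,None,fx=4.5,fy=4.5,interpolation=cv2.INTER_CUBIC))
```

```text
(no output)
```

View pics/crop0.png

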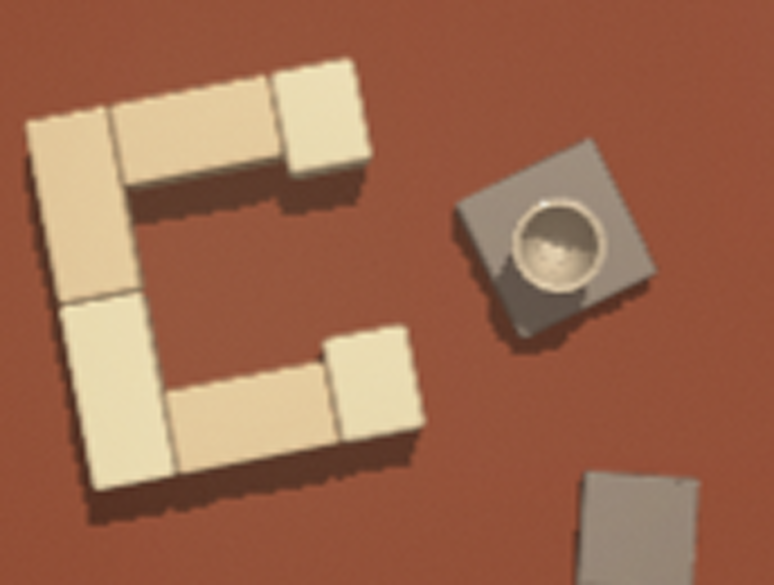

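The crop confirms it: the middle tile is about 30% larger than the lower one and carries the cup. Fitting poses from the corners read off the crop.

```bash
cat >> h.py <<'E'
def fit(L,P):  # rigid 2D: world = R L + t
    L,P=np.array(L),np.array(P)[:,:2]; a=L-L.mean(0); b=P-P.mean(0)
    th=np.arctan2((a[:,0]*b[:,1]-a[:,1]*b[:,0]).sum(),(a*b).sum())
    R=np.array([[np.cos(th),-np.sin(th)],[np.sin(th),np.cos(th)]]); t=P.mean(0)-R@L.mean(0)
    return th,R,t,P-(L@R.T+t)
E
python3 - <<'E'
from h import *
c=dict(np.load('pics/top0.png.npz'))
g=lambda x,y,z:w(c,(x+.5)/4.5-.5+200,(y+.5)/4.5-.5+160,z)
K=[g(*p,.036) for p in[(27,121),(352,58),(425,425),(95,490)]]
th,R,t,r=fit([(.171,-.11),(-.025,-.11),(-.025,.11),(.171,.11)],K); print('kiln',th,t,r*1000)
I=[g(*p,.036) for p in[(370,156),(289,173),(405,326),(323,341)]]
print('ends in kiln',np.array([(R.T@(p[:2]-t)) for p in I])*1000)
T=[g(*p,.018) for p in[(457,206),(590,139),(655,271),(522,337)]]
h=.045
t2,R2,tt,r2=fit([(h,-h),(-h,-h),(-h,h),(h,h)],T); print('tile',t2,tt,r2*1000)
print('rel yaw',t2-th,'centre in kiln',R.T@(tt-t)*1000)
print('sides',[np.linalg.norm(T[i]-T[i-1])*1000 for i in range(4)])
cu=g(560,246,.052)[:2]; print('cup in tile',R2.T@(cu-tt)*1000)
np.savez('kiln.npz',th=th,R=R,t=t)
E
```

```text
kiln 1.7402286267919311 [ 0.53653616 -0.00055323] [[-0.90930888 -1.74619999]
 [-1.5575186   1.25643718]
 [ 1.18823576  1.34676482]
 [ 1.27859172 -0.85700201]]
ends in kiln [[-22.74775117 -50.3429571 ]
 [ 25.36292682 -49.64309118]
 [-23.59809248  50.43683455]
 [ 24.60890374  49.86599754]]
tile 2.005503755368669 [ 0.5407174  -0.12281339] [[-1.59096163 -2.15077022]
 [-1.76167816  0.08865659]
 [ 1.15910043  2.29747971]
 [ 2.19353936 -0.23536608]]
rel yaw 0.26527512857673785 centre in kiln [-121.21452768   16.49448114]
sides [np.float64(85.76093993596463), np.float64(87.90049318981464), np.float64(86.42409831595607), np.float64(87.2671715703694)]
cup in tile [3.79226507 5.48290413]
```

```bash
cat >> h.py <<'E'
from scipy.spatial.transform import Rotation as Ro
k=np.load('kiln.npz') if __import__('os').path.exists('kiln.npz') else None
def tw(x,y): return k['R']@np.array([x,y])/1000+k['t']
def tk(p): return k['R'].T@(np.array(p)[:2]-k['t'])*1000
def tool():
    s=telemetry.sense(); m=Ro.from_quat(s['eef_rot']).as_matrix()
    return s,np.arctan2(m[1,1],m[0,1]),m
E
python3 - <<'E'
from h import *
s,a,m=tool(); print('tool y ang',a,'axes',m.round(3).tolist(),s['joint_positions'][5])
for n,off in(('jaws||kx',0),('jaws||ky',np.pi/2)):
    print(n,[(k['th']+off-a+j*np.pi) for j in(-2,-1,0,1)])
p=tw(-118,100); print('target',p,(p-s['tool_pos'][:2])*1000)
c=dict(np.load('pics/top0.png.npz'))
print('small tile edge in kiln',tk(w(c,330,264.5,.015)),tk(w(c,355,266,.015)))
print('kiln x,y axes',k['R'].T)
E
```

```text
tool y ang -1.2620252733730644 axes [[-0.0, 0.304, -0.953], [0.002, -0.953, -0.304], [-1.0, -0.002, -0.0]] -0.12100670612394376
jaws||kx [np.float64(-3.2809314070145907), np.float64(-0.13933875342479762), np.float64(3.0022539001649955), np.float64(6.143846553754789)]
jaws||ky [np.float64(-1.7101350802196942), np.float64(1.431457573370099), np.float64(4.573050226959892), np.float64(7.714642880549685)]
target [ 0.45786559 -0.13372582] [283.22068516 413.63920417]
small tile edge in kiln [-112.03884371  154.14958445] [-175.74459958  170.53752067]
kiln x,y axes [[-0.16862281  0.98568065]
 [-0.98568065 -0.16862281]]
```

```bash
R='[283,414,-100,0,0,-0.139]'; python3 -m inch '[[283,414,-60,0,0,-0.139],[283,414,-60,0,0,-0.139],[283,414,-60,0,0,-0.139],[283,414,-60,0,0,-0.139],[283,414,-60,0,0,-0.139],[283,414,-60,0,0,-0.139],[283,414,-60,0,0,-0.139],[283,414,-60,0,0,-0.139],[283,414,-60,0,0,-0.139],[283,414,-60,0,0,-0.139],[283,414,-60,0,0,-0.139],[283,414,-60,0,0,-0.139],[283,414,-60,0,0,-0.139],[283,414,-60,0,0,-0.139],[283,414,-60,0,0,-0.139],[283,414,-60,0,0,-0.139]]' 40 30
python3 - <<'E'
from h import *
s,a,m=tool(); print(tk(s['tool_pos']),s['tool_pos'],a-k['th']+np.pi,s['joint_positions'].round(3),s['gripper_width'],s['ft_force'])
E
```

```text
t: 1.43
tool_pos: [0.4571, -0.1348, 0.1713]
eef_rot: [-0.704, -0.059, 0.705, -0.06]
ft_force: [-0.1, 0.6, 0.8]
gripper_width: 0.04
[-118.93439619  100.92108331] [ 0.45711525 -0.13480216  0.17126826] -0.0004592781841328275 [-4.320e-01  1.730e-01  1.803e+00 -1.000e-03  1.166e+00  9.700e-01] 0.039960494850214 [-0.0944146   0.59713806  0.79974037]
```

```bash
python3 -m inch '[[0,0,-35,0,0,0],[0,0,-70,0,0,0],[0,0,-105,0,0,0],[0,0,-130,0,0,0],[0,0,-145,0,0,0],[0,0,-155,0,0,0],[0,0,-161,0,0,0],[0,0,-166,0,0,0],[0,0,-166,0,0,0],[0,0,-166,0,0,0]]'
python3 - <<'E'
from h import *
s,a,m=tool(); print(tk(s['tool_pos']),s['tool_pos'],s['ft_force'])
c=shot('side','side1.png'); t=shot('top','top1.png')
A=cv2.resize(c['img'][140:290,220:420],(533,400),interpolation=cv2.INTER_CUBIC)
cv2.imwrite('pics/crop1.png',cv2.resize(c['img'][140:290,220:420],(800,600),interpolation=cv2.INTER_CUBIC))
E
```

```text
t: 2.27
tool_pos: [0.4579, -0.1346, 0.0058]
eef_rot: [0.705, 0.059, -0.704, 0.06]
ft_force: [0.1, 0.1, -0.2]
gripper_width: 0.0398
[-118.8815491   100.09801464] [ 0.45791762 -0.13461128  0.00576323] [ 0.10388823  0.06615495 -0.2499793 ]
```

View pics/crop1.png

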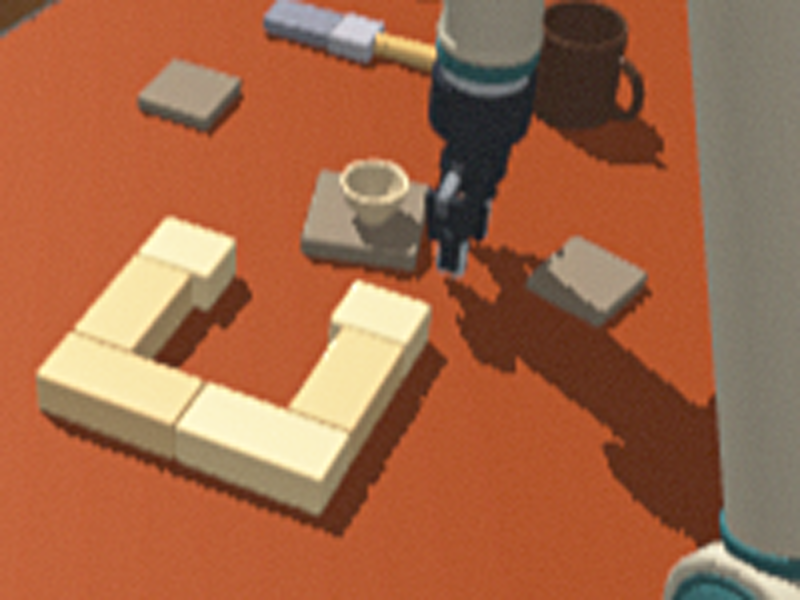

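The picture shows the fingers (about (455,265) in the crop) beside the tile's robot-side face and not touching it. The cup is upright at (373,190). Next I push along kiln -y.

```bash
python3 -m inch '[[4,0.7,0,0,0,0],[8,1.4,0,0,0,0],[12,2,0,0,0,0],[14,2.4,0,0,0,0],[16,2.7,0,0,0,0],[18,3,0,0,0,0],[20,3.4,0,0,0,0],[22,3.8,0,0,0,0],[24,4.1,0,0,0,0],[26,4.4,0,0,0,0],[28,4.8,0,0,0,0],[30,5.1,0,0,0,0],[32,5.5,0,0,0,0],[34,5.8,0,0,0,0],[36,6.2,0,0,0,0],[38,6.5,0,0,0,0],[38,6.5,0,0,0,0]]'
python3 - <<'E'
from h import *
s,a,m=tool(); print(tk(s['tool_pos']),s['tool_pos'],s['ft_force'])
t=shot('top','top2.png')
cv2.imwrite('pics/crop2.png',cv2.resize(t['img'][160:290,200:372],None,fx=4.5,fy=4.5,interpolation=cv2.INTER_CUBIC))
E
```

```text
t: 3.78
tool_pos: [0.4965, -0.1275, 0.0054]
eef_rot: [0.705, 0.06, -0.704, 0.06]
ft_force: [-0.8, 0.4, -0.3]
gripper_width: 0.0402
[-118.33168677   60.86223401] [ 0.49649885 -0.12745324  0.00540181] [-0.76106716  0.39667889 -0.33575439]
```

View pics/crop2.png

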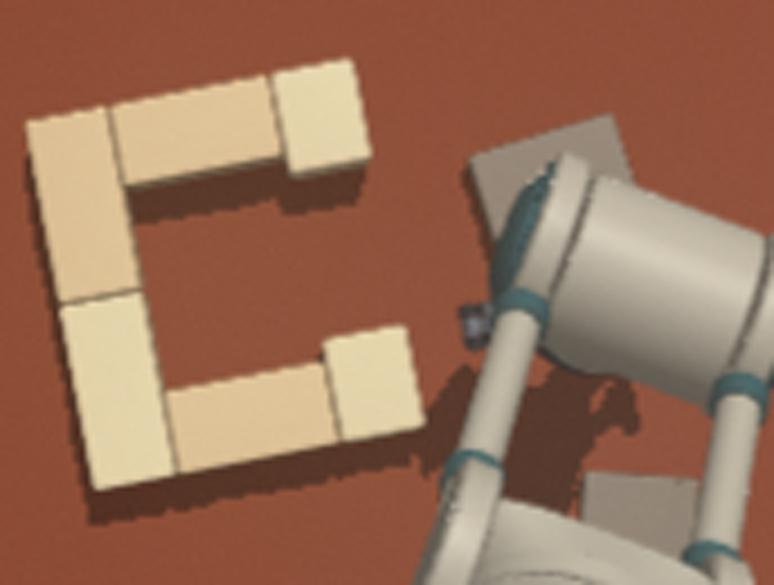

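Run:
```python
from h import *
c=dict(np.load('pics/top2.png.npz'))
g=lambda x,y,z:tk(w(c,(x+.5)/4.5-.5+200,(y+.5)/4.5-.5+160,z))
A=g(470,157,.018);B=g(612,115,.018);print(A,B,np.linalg.norm(A-B))
C=g(492,232,.018);D=g(632,178,.018);print('pts on lead face / rear face',C,D)
for P in((463,308),(490,305),(492,344),(466,345)): print('finger',g(*P,.03))
```

```text
[-81.00622759 -40.130915  ] [-168.00866094  -48.45504901] 87.39974036869705
pts on lead face / rear face [-85.03679029   5.77502129] [-172.10491613   -9.66244865]
finger [-58.88940422  46.53908824]
finger [-74.62574746  47.8328168 ]
finger [-71.32609933  70.25270257]
finger [-56.40430039  67.93448056]
```

```bash
python3 - <<'E'
from h import *
c=dict(np.load('pics/top0.png.npz'))
print('mug rim centre',tk(w(c,424,229,.085)),'left edge',tk(w(c,409,228,.085)))
s,a,m=tool(); p=tw(-212,0); print((p-s['tool_pos'][:2])*1000, a-k['th'])
E
python3 -m inch '[[-10,-1.7,0,0,0,0],[-25,-4.3,0,0,0,0],[-36,-6,10,0,0,0],[-36,-6,50,0,0,0],[-36,-6,90,0,0,0],[-36,-6,125,0,0,0],[-36,-6,125,0,0,0],[-36,-6,125,0,0,0]]' 30
python3 - <<'E'
from h import *
s,a,m=tool(); p=tw(-212,0); print(s['tool_pos'],(p-s['tool_pos'][:2])*1000, a-k['th'])
E
```

```text
mug rim centre [-353.19645696  107.99336703] left edge [-316.99435885   98.38498204]
[ 75.76988287 -81.99019234] -3.14127571972846
t: 4.5
tool_pos: [0.4609, -0.1343, 0.1328]
eef_rot: [0.707, 0.059, -0.703, 0.061]
ft_force: [-0.6, -0.5, -0.4]
gripper_width: 0.0296
[ 0.46085888 -0.1342539   0.13277591] [111.4253184  -75.26362514] -3.1415508130881884
```

```bash
python3 -m inch '[[28,-19,0,0,0,0.12],[56,-38,0,0,0,0.24],[84,-57,0,0,0,0.36],[111,-75,0,0,0,0.48],[111,-75,0,0,0,0.6],[111,-75,0,0,0,0.72],[111,-75,0,0,0,0.84],[111,-75,0,0,0,0.96],[111,-75,0,0,0,1.08],[111,-75,0,0,0,1.2],[111,-75,0,0,0,1.32],[111,-75,0,0,0,1.44],[111,-75,0,0,0,1.54],[111,-75,0,0,0,1.571],[111,-75,0,0,0,1.571],[111,-75,0,0,0,1.571]]'
python3 - <<'E'
from h import *
s,a,m=tool(); print(s['tool_pos'],tk(s['tool_pos']), a-k['th']+np.pi/2,s['joint_positions'].round(2))
t=shot('top','top3.png'); shot('side','side3.png')
cv2.imwrite('pics/crop3.png',cv2.resize(t['img'][160:290,200:372],None,fx=4.5,fy=4.5,interpolation=cv2.INTER_CUBIC))
E
```

```text
t: 5.83
tool_pos: [0.5696, -0.208, 0.1287]
eef_rot: [0.456, 0.541, -0.456, 0.539]
ft_force: [-0.1, 0.6, 0.3]
gripper_width: 0.0299
[ 0.56960028 -0.20802753  0.12870075] [-210.07876831    2.39423295] -0.000630821326968789 [-0.46  0.4   1.59  0.    1.16 -0.63]
```

View pics/crop3.png

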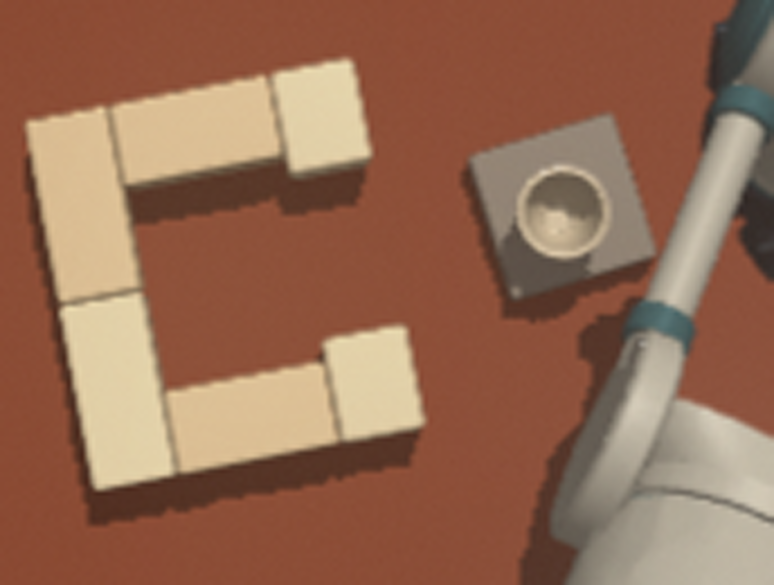

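Tile corners read (470,157), (612,115), (655,255) and (515,299). The cup is upright at (563,212). Computing the tile's pose.

Run:
```python
from h import *
c=dict(np.load('pics/top3.png.npz'))
g=lambda x,y,z:tk(w(c,(x+.5)/4.5-.5+200,(y+.5)/4.5-.5+160,z))
h=45
T=[g(*p,.018) for p in[(470,157),(612,115),(655,255),(515,299)]]
th,R,t,r=fit([(h,-h),(-h,-h),(-h,h),(h,h)],T);print(th,t,r)
I=[g(*p,.036) for p in[(370,156),(289,173),(405,326),(323,341)]]; print(I)
```

```text
0.10295125210874219 [-128.9551265    -1.05604661] [[-1.4374619   1.06223871]
 [ 1.08357265  1.98735842]
 [ 2.08324477 -1.69898931]
 [-1.72935552 -1.35060781]]
[array([-22.74775117, -50.3429571 ]), array([ 25.36292682, -49.64309118]), array([-23.59809248,  50.43683455]), array([24.60890374, 49.86599754])]
```

```bash
python3 -m inch '[[3,0.5,-35,0,0,0],[3,0.5,-70,0,0,0],[3,0.5,-95,0,0,0],[3,0.5,-110,0,0,0],[3,0.5,-118,0,0,0],[3,0.5,-123,0,0,0],[3,0.5,-124,0,0,0],[3,0.5,-124,0,0,0],[3,0.5,-124,0,0,0]]'
python3 - <<'E'
from h import *
s,a,m=tool(); print(s['tool_pos'],tk(s['tool_pos']), a-k['th']+np.pi/2,s['ft_force'])
E
```

```text
t: 6.68
tool_pos: [0.5747, -0.2083, 0.0075]
eef_rot: [0.456, 0.54, -0.456, 0.541]
ft_force: [0.5, -0.0, 0.3]
gripper_width: 0.0302
[ 0.57466224 -0.20830433  0.0075191 ] [-211.20516772   -2.54856756] 0.0005034070029128479 [ 0.53180118 -0.02134602  0.31813786]
```

```bash
python3 -m inch '[[-2.2,3.8,-2,0,0,0],[-2.8,7.8,-2,0,0,0],[-3.5,11.8,-2,0,0,0],[-4.2,15.8,-2,0,0,0],[-4.7,18.8,-2,0,0,0],[-5.2,21.8,-2,0,0,0],[-5.7,24.8,-2,0,0,0],[-6.3,27.8,-2,0,0,0],[-6.8,30.8,-2,0,0,0],[-7.3,33.8,-2,0,0,0],[-7.8,36.8,-2,0,0,0],[-8.3,39.8,-2,0,0,0],[-8.8,42.8,-2,0,0,0],[-9.3,45.8,-2,0,0,0],[-9.9,48.8,-2,0,0,0],[-10.4,51.8,-2,0,0,0],[-10.9,54.8,-2,0,0,0],[-11.4,57.8,-2,0,0,0],[-11.9,60.8,-2,0,0,0],[-11.9,60.8,-2,0,0,0]]'
python3 - <<'E'
from h import *
s,a,m=tool(); print(s['tool_pos'],tk(s['tool_pos']), a-k['th']+np.pi/2,s['ft_force'])
t=shot('top','top4.png');shot('side','side4.png')
cv2.imwrite('pics/crop4.png',cv2.resize(t['img'][160:290,200:372],None,fx=4.5,fy=4.5,interpolation=cv2.INTER_CUBIC))
E
```

```text
t: 8.35
tool_pos: [0.5617, -0.1462, 0.0043]
eef_rot: [0.456, 0.541, -0.456, 0.541]
ft_force: [0.4, -0.3, 1.3]
gripper_width: 0.0299
[ 0.56171757 -0.14621101  0.00434347] [-147.81821938   -0.25960627] 0.0006608304222077699 [ 0.36148402 -0.30489125  1.33337639]
```

View pics/crop4.png

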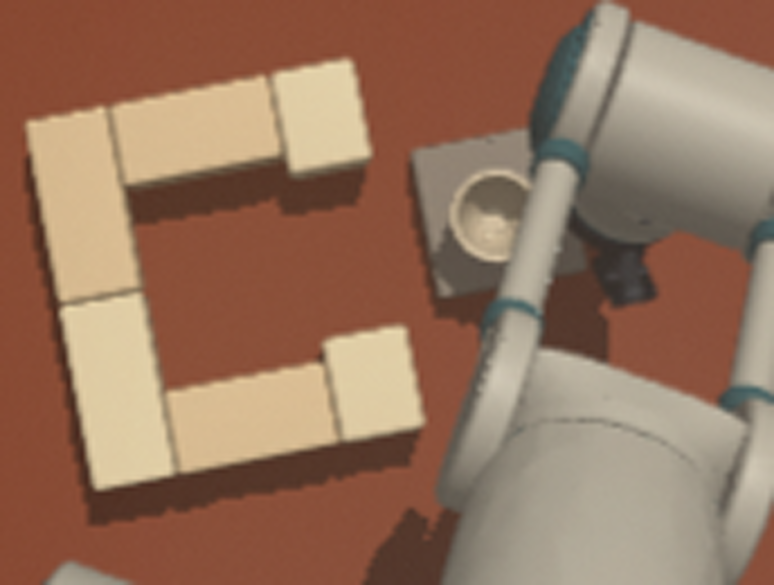

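Tile is now straight: lead corners read (411,151) and (439,298). The cup stands at (493,215).

Run:
```python
from h import *
c=dict(np.load('pics/top4.png.npz'))
g=lambda x,y,z:tk(w(c,(x+.5)/4.5-.5+200,(y+.5)/4.5-.5+160,z))
for n,P,z in(('lead-',(411,151),.018),('lead+',(439,298),.018),('top edge',(527,129),.018),('bot edge',(585,270),.018),('cup',(493,215),.052)): print(n,g(*P,z))
# edge refine: project predicted kiln gap edges & tile for check
```

```text
lead- [-47.58484803 -50.28823401]
lead+ [-46.91750193  37.86929232]
top edge [-117.21509536  -49.94150198]
bot edge [-134.20276204   38.15315805]
cup [-84.8720583   -2.00882481]
```

The tile is straight but its centre is at about y = -6 mm, and the gap only allows ±3.5 mm. I'll back off and give a flush push from the far side to centre it.

```bash
python3 -m inch '[[1,-6,0,0,0,0],[2.5,-15,0,0,0,0],[3.4,-20,10,0,0,0],[3.4,-20,50,0,0,0],[3.4,-20,90,0,0,0],[3.4,-20,125,0,0,0],[3.4,-20,125,0,0,0]]' 40
python3 - <<'E'
from h import *
s,a,m=tool(); p=tw(-95,-82); print(s['tool_pos'],(p-s['tool_pos'][:2])*1000, a-k['th']+np.pi)
E
```

```text
t: 9.03
tool_pos: [0.57, -0.1698, 0.1378]
eef_rot: [0.458, 0.535, -0.454, 0.546]
ft_force: [1.0, -0.3, 0.6]
gripper_width: 0.0401
[ 0.57003999 -0.16978326  0.13778422] [63.34114892 89.41744201] 1.5705937837292103
```

```bash
python3 -m inch '[[20,28,0,0,0,-0.12],[40,56,0,0,0,-0.24],[65,88,0,0,0,-0.36],[65,88,0,0,0,-0.48],[65,88,0,0,0,-0.6],[65,88,0,0,0,-0.72],[65,88,0,0,0,-0.84],[65,88,0,0,0,-0.96],[65,88,0,0,0,-1.08],[65,88,0,0,0,-1.2],[65,88,0,0,0,-1.32],[65,88,0,0,0,-1.44],[65,88,0,0,0,-1.54],[65,88,0,0,0,-1.571],[65,88,0,0,0,-1.571],[65,88,0,0,0,-1.571],[65,88,0,0,0,-1.571]]'
python3 - <<'E'
from h import *
s,a,m=tool(); p=tw(-95,-82); print(s['tool_pos'],tk(s['tool_pos']),(p-s['tool_pos'][:2])*1000, a-k['th']+np.pi)
E
```

```text
t: 10.45
tool_pos: [0.6303, -0.0794, 0.1295]
eef_rot: [0.705, 0.06, -0.704, 0.06]
ft_force: [0.6, -0.2, 0.6]
gripper_width: 0.0401
[ 0.6303008  -0.0794334   0.12952457] [-93.56152249 -79.1209959 ] [ 3.08033875 -0.9324137 ] 0.000743219161035924
```

```bash
python3 -m inch '[[3,-1,-35,0,0,0],[3,-1,-70,0,0,0],[3,-1,-95,0,0,0],[3,-1,-110,0,0,0],[3,-1,-119,0,0,0],[3,-1,-124,0,0,0],[3,-1,-125,0,0,0],[3,-1,-125,0,0,0],[3,-1,-125,0,0,0],[3,-1,-125,0,0,0]]'
python3 - <<'E'
from h import *
s,a,m=tool(); print(s['tool_pos'],tk(s['tool_pos']),s['ft_force'])
E
```

```text
t: 11.28
tool_pos: [0.6342, -0.0802, 0.0057]
eef_rot: [0.705, 0.06, -0.704, 0.06]
ft_force: [-0.3, 0.2, 0.4]
gripper_width: 0.0402
[ 0.63423297 -0.08023874  0.00568743] [-95.01837705 -82.86106265] [-0.32693425  0.19734956  0.40576117]
```

```bash
python3 -m inch '[[-4,-0.7,0,0,0,0],[-8,-1.4,0,0,0,0],[-11,-1.9,0,0,0,0],[-13,-2.2,0,0,0,0],[-15,-2.6,0,0,0,0],[-17,-2.9,0,0,0,0],[-19,-3.2,0,0,0,0],[-21,-3.6,0,0,0,0],[-23,-3.9,0,0,0,0],[-24.5,-4.2,0,0,0,0],[-25.5,-4.4,0,0,0,0],[-25.5,-4.4,0,0,0,0],[-25.5,-4.4,0,0,0,0]]'
python3 - <<'E'
from h import *
s,a,m=tool(); print(s['tool_pos'],tk(s['tool_pos']),s['ft_force'])
t=shot('top','top5.png')
cv2.imwrite('pics/crop5.png',cv2.resize(t['img'][160:290,200:372],None,fx=4.5,fy=4.5,interpolation=cv2.INTER_CUBIC))
E
```

```text
t: 12.37
tool_pos: [0.6078, -0.0845, 0.0044]
eef_rot: [-0.705, -0.06, 0.705, -0.06]
ft_force: [0.1, -0.3, -0.2]
gripper_width: 0.0401
[ 0.60776143 -0.08450009  0.0043522 ] [-94.75500084 -56.05001574] [ 0.124446   -0.30984687 -0.23425042]
```

View pics/crop5.png

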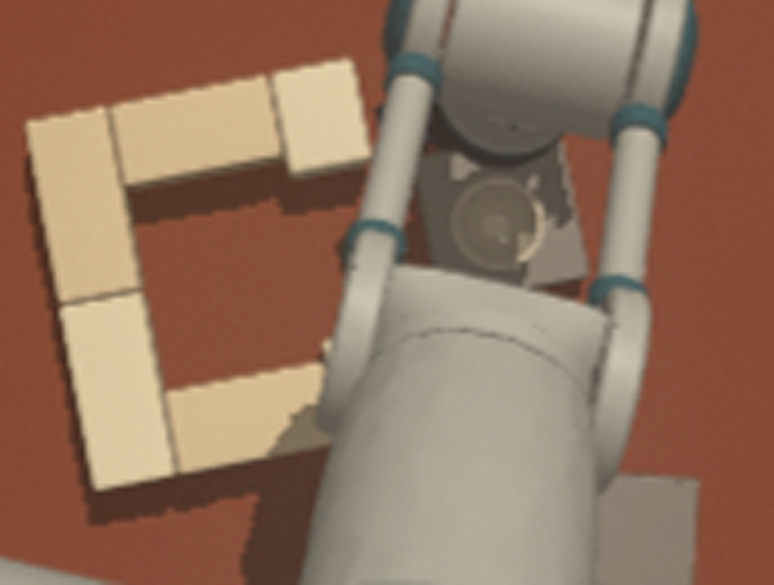

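The cup is upright at (497,224) and the tile has shifted toward the robot. I'll retreat and remeasure from above the rear approach.

```bash
python3 -m inch '[[8,1.4,0,0,0,0],[18,3,0,0,0,0],[22,3.7,10,0,0,0],[22,3.7,50,0,0,0],[22,3.7,90,0,0,0],[22,3.7,125,0,0,0],[22,3.7,125,0,0,0],[22,3.7,125,0,0,0]]' 30
python3 -m inch '[[-20,-30,0,0,0,0.12],[-40,-60,0,0,0,0.24],[-50,-90,0,0,0,0.36],[-54,-94,0,0,0,0.48],[-54,-94,0,0,0,0.6],[-54,-94,0,0,0,0.72],[-54,-94,0,0,0,0.84],[-54,-94,0,0,0,0.96],[-54,-94,0,0,0,1.08],[-54,-94,0,0,0,1.2],[-54,-94,0,0,0,1.32],[-54,-94,0,0,0,1.44],[-54,-94,0,0,0,1.54],[-54,-94,0,0,0,1.571],[-54,-94,0,0,0,1.571],[-54,-94,0,0,0,1.571],[-54,-94,0,0,0,1.571]]'
python3 - <<'E'
from h import *
s,a,m=tool(); print(s['tool_pos'],tk(s['tool_pos']), a-k['th']+np.pi/2)
t=shot('top','top6.png')
cv2.imwrite('pics/crop6.png',cv2.resize(t['img'][170:260,240:360],None,fx=6.6,fy=6.6,interpolation=cv2.INTER_CUBIC))
E
```

```text
t: 13.08
tool_pos: [0.6324, -0.081, 0.1324]
eef_rot: [0.707, 0.059, -0.702, 0.061]
ft_force: [0.5, 0.4, 0.5]
gripper_width: 0.0305
t: 14.5
tool_pos: [0.5754, -0.1745, 0.1283]
eef_rot: [0.456, 0.541, -0.456, 0.54]
ft_force: [-0.2, -0.4, 0.3]
gripper_width: 0.03
[ 0.57544931 -0.17449971  0.12830721] [-178.01733198   -9.02459848] -0.00020490989868582332
```

View pics/crop6.png

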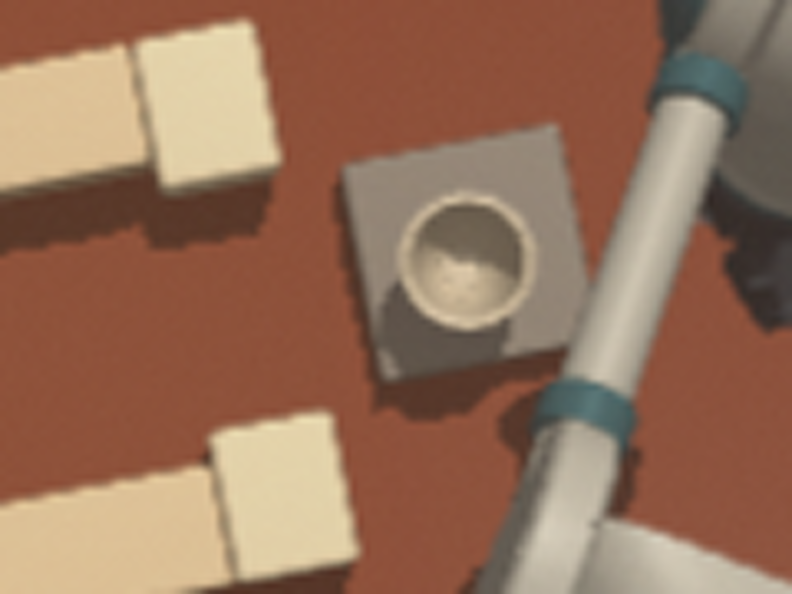

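Run:
```python
from h import *
c=dict(np.load('pics/top6.png.npz'))
g=lambda x,y,z:tk(w(c,(x+.5)/6.6-.5+240,(y+.5)/6.6-.5+170,z))
for n,P,z in(('lead-',(343,168),.018),('rear-',(557,125),.018),('lead+',(383,380),.018),('+edge',(560,347),.018),('rear',(590,280),.018),('cup',(467,261),.052),
 ('gap-',(160,187),.036),('gap-',(278,162),.036),('gap+',(208,437),.036),('gap+',(330,410),.036)): print(n,g(*P,z).round(1))
```

```text
lead- [-48.2 -45.1]
rear- [-135.9  -45.6]
lead+ [-47.4  41.5]
+edge [-119.4   42.1]
rear [-136.5   18.1]
cup [-86.9   3. ]
gap- [ 25.3 -50. ]
gap- [-22.5 -50.8]
gap+ [25.6 50.7]
gap+ [-23.7  49.5]
```

```bash
python3 -m inch '[[-6,-1,-35,0,0,0],[-6,-1,-70,0,0,0],[-6,-1,-95,0,0,0],[-6,-1,-110,0,0,0],[-6,-1,-119,0,0,0],[-6,-1,-124,0,0,0],[-6,-1,-124,0,0,0],[-6,-1,-124,0,0,0],[-6,-1,-124,0,0,0]]'
python3 - <<'E'
from h import *
s,a,m=tool(); print(s['tool_pos'],tk(s['tool_pos']),a-k['th']+np.pi/2,s['ft_force'])
E
```

```text
t: 15.3
tool_pos: [0.5708, -0.1762, 0.0066]
eef_rot: [0.456, 0.54, -0.455, 0.542]
ft_force: [0.1, 0.3, 0.5]
gripper_width: 0.0301
[ 0.57080535 -0.17615305  0.00658714] [-178.86391306   -4.16834084] 0.0005591885929707718 [0.05679855 0.32165671 0.52483298]
```

```bash
python3 -m inch '[[-3.7,4,-1,0,0,0],[-4.5,9,-1,0,0,0],[-5.4,14,-1,0,0,0],[-6.3,19,-1,0,0,0],[-7,23,-1,0,0,0],[-7.5,26,-1,0,0,0],[-8,28.5,-1,0,0,0],[-8.6,30.5,-1,0,0,0],[-9.2,32.5,-1,0,0,0],[-9.9,34.5,-1,0,0,0],[-10.5,36.5,-1,0,0,0],[-11.1,38.5,-1,0,0,0],[-11.7,40.5,-1,0,0,0],[-12.3,42.5,-1,0,0,0],[-12.9,44.5,-1,0,0,0],[-13.5,46.5,-1,0,0,0],[-13.8,47.5,-1,0,0,0],[-13.8,47.5,-1,0,0,0]]'
python3 - <<'E'
from h import *
s,a,m=tool(); print(s['tool_pos'],tk(s['tool_pos']),a-k['th']+np.pi/2,s['ft_force'])
t=shot('top','top7.png')
cv2.imwrite('pics/crop7.png',cv2.resize(t['img'][170:260,240:360],None,fx=6.6,fy=6.6,interpolation=cv2.INTER_CUBIC))
E
```

```text
t: 16.8
tool_pos: [0.5558, -0.1278, 0.0044]
eef_rot: [0.456, 0.541, -0.456, 0.541]
ft_force: [0.2, 0.1, 0.4]
gripper_width: 0.0298
[ 0.55584576 -0.12782267  0.00436448] [-128.70306615    2.42743278] 0.0006519733468683953 [0.16791194 0.06068721 0.43849939]
```

View pics/crop7.png

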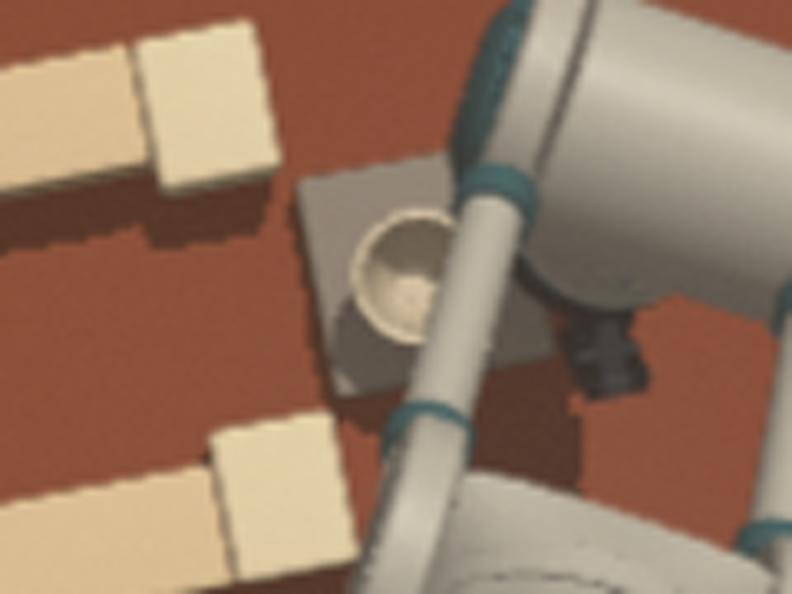

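Tile lead corners read (297,182) and (337,396). The cup is upright at (413,277) and the lead edge is just short of the gap. Checking the offset and the width of the fingers.

Run:
```python
from h import *
c=dict(np.load('pics/top7.png.npz'))
g=lambda x,y,z:tk(w(c,(x+.5)/6.6-.5+240,(y+.5)/6.6-.5+170,z))
for n,P,z in(('lead-',(297,182),.018),('lead+',(337,396),.018),('-edge',(450,153),.018),('+edge',(555,352),.018),('cup',(413,277),.052),('knuckle',(590,397),.05),('knuckle',(645,385),.05)): print(n,g(*P,z).round(1))
```

```text
lead- [-29.  -43.1]
lead+ [-28.1  44.3]
-edge [-91.5 -42.8]
+edge [-117.1   43.7]
cup [-65.    5.1]
knuckle [-123.7   64.2]
knuckle [-145.7   63.7]
```

Run:
```python
from h import *
c=dict(np.load('pics/side1.png.npz'))
f=lambda x,y,z:((np.array(px(c,[*tw(x,y),z]))-[220,140])*4).round(0)
for z in(0.006,.02,.036,.05,.065,.08): print(z,'tip near',f(-91,100,z),'knuckle near',f(-58,100,z),'far',f(-180,100,z))
c=shot('side','side7.png')
f=lambda x,y,z:((np.array(px(c,[*tw(x,y),z]))-[260,140])*6.6).round(0)
print('now')
for z in(0.006,.02,.036,.05,.065,.08): print(z,'tip+',f(-128,2+25,z),'knuckle+',f(-128,2+61,z),'knuckle-',f(-128,2-61,z))
cv2.imwrite('pics/crop8.png',cv2.resize(c['img'][140:230,260:380],None,fx=6.6,fy=6.6,interpolation=cv2.INTER_CUBIC))
```

```text
0.006 tip near [444. 274.] knuckle near [428. 299.] far [485. 209.]
0.02 tip near [446. 260.] knuckle near [430. 285.] far [487. 195.]
0.036 tip near [448. 244.] knuckle near [432. 269.] far [489. 179.]
0.05 tip near [450. 230.] knuckle near [433. 255.] far [491. 165.]
0.065 tip near [452. 214.] knuckle near [435. 239.] far [493. 150.]
0.08 tip near [454. 198.] knuckle near [437. 223.] far [495. 135.]
now
0.006 tip+ [356. 361.] knuckle+ [425. 383.] knuckle- [194. 309.]
0.02 tip+ [358. 338.] knuckle+ [428. 360.] knuckle- [195. 286.]
0.036 tip+ [360. 312.] knuckle+ [431. 334.] knuckle- [197. 260.]
0.05 tip+ [362. 288.] knuckle+ [433. 310.] knuckle- [198. 237.]
0.065 tip+ [364. 263.] knuckle+ [436. 285.] knuckle- [199. 212.]
0.08 tip+ [367. 237.] knuckle+ [439. 259.] knuckle- [200. 186.]
```

View pics/crop8.png

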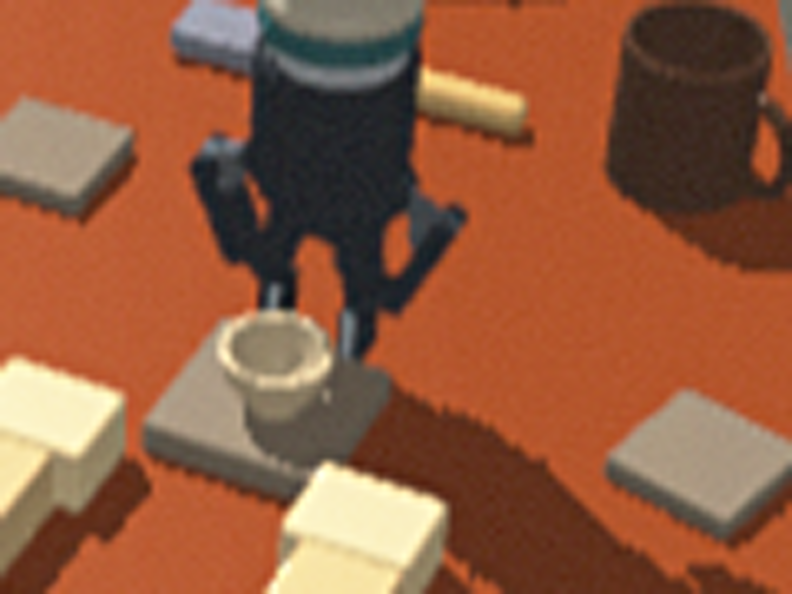

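The linkage knuckles stand at about z 0.10 m and the lower elbows at z ≥ 0.045 m and about ±46 mm, so both clear the 36 mm bricks and fit the gap. The cup stands on the tile. Now I push in, watching the force.

```bash
python3 -m inch '[[-0.2,2,0,0,0,0],[-0.5,5,0,0,0,0],[-0.9,8,0,0,0,0],[-1.3,11,0,0,0,0],[-1.7,14,0,0,0,0],[-2.1,17,0,0,0,0],[-2.5,20,0,0,0,0],[-2.9,23,0,0,0,0],[-3.3,26,0,0,0,0],[-3.7,29,0,0,0,0],[-4.2,32,0,0,0,0],[-4.7,35,0,0,0,0],[-5.2,38,0,0,0,0],[-5.7,41,0,0,0,0],[-6.2,44,0,0,0,0],[-6.7,47,0,0,0,0],[-7.2,50,0,0,0,0]]'
python3 - <<'E'
from h import *
s,a,m=tool(); print(tk(s['tool_pos']),a-k['th']+np.pi/2,k['R'].T@s['ft_force'][:2],s['tool_pos'][2])
E
```

```text
t: 18.32
tool_pos: [0.5486, -0.0779, 0.0043]
eef_rot: [0.456, 0.541, -0.456, 0.541]
ft_force: [-0.2, -1.2, -1.1]
gripper_width: 0.0303
[-78.27520965   1.11636501] 0.0005308434408786145 [-1.1185474   0.41565907] 0.004299647610900688
```

Force is about 1 N of friction, so no jam. Continuing.

```bash
python3 -m inch '[[-0.3,2,0,0,0,0],[-0.8,5,0,0,0,0],[-1.4,8,0,0,0,0],[-1.9,11,0,0,0,0],[-2.4,14,0,0,0,0],[-2.9,17,0,0,0,0],[-3.4,20,0,0,0,0],[-3.9,23,0,0,0,0],[-4.4,26,0,0,0,0],[-4.9,29,0,0,0,0],[-5.5,32,0,0,0,0],[-6,35,0,0,0,0],[-6.5,38,0,0,0,0],[-7,41,0,0,0,0],[-7.5,44,0,0,0,0],[-8,47,0,0,0,0],[-8.6,50,0,0,0,0]]'
python3 - <<'E'
from h import *
s,a,m=tool(); print(tk(s['tool_pos']),a-k['th']+np.pi/2,k['R'].T@s['ft_force'][:2],s['tool_pos'][2])
E
```

```text
t: 19.73
tool_pos: [0.5401, -0.0279, 0.0043]
eef_rot: [0.456, 0.541, -0.456, 0.541]
ft_force: [-0.2, -1.9, -0.8]
gripper_width: 0.0298
[-27.59917697   1.08047484] 0.0005508047459776844 [-1.83046601  0.53382116] 0.00434486255230045
```

```bash
python3 -m inch '[[-0.3,2,0,0,0,0],[-0.8,5,0,0,0,0],[-1.4,8,0,0,0,0],[-1.9,11,0,0,0,0],[-2.4,14,0,0,0,0],[-2.9,17,0,0,0,0],[-3.4,20,0,0,0,0],[-3.9,23,0,0,0,0],[-4.4,26,0,0,0,0],[-4.9,29,0,0,0,0],[-5.5,32,0,0,0,0],[-6,35,0,0,0,0],[-6.5,38,0,0,0,0],[-6.8,40,0,0,0,0]]'
python3 -m inch '[[-0.1,0.7,0,0,0,0],[-0.2,1.4,0,0,0,0],[-0.35,2.1,0,0,0,0]]'
python3 -m inch '[[-0.1,0.7,0,0,0,0],[-0.2,1.4,0,0,0,0]]'
python3 - <<'E'
from h import *
s,a,m=tool(); print(tk(s['tool_pos']),a-k['th']+np.pi/2,k['R'].T@s['ft_force'][:2],s['tool_pos'][2])
E
```

```text
t: 20.9
tool_pos: [0.5332, 0.0121, 0.0043]
eef_rot: [0.456, 0.541, -0.456, 0.541]
ft_force: [0.8, -1.3, -0.9]
gripper_width: 0.0302
t: 21.15
tool_pos: [0.533, 0.0138, 0.0043]
eef_rot: [0.456, 0.541, -0.456, 0.541]
ft_force: [0.2, -1.2, -0.1]
gripper_width: 0.0304
t: 21.32
tool_pos: [0.5328, 0.0152, 0.0043]
eef_rot: [0.456, 0.541, -0.456, 0.541]
ft_force: [0.5, -2.1, -0.1]
gripper_width: 0.0305
[16.1738211   0.98450328] 0.00045405456843528036 [-2.11223456 -0.16769877] 0.004338915721824207
```

```bash
for i in 1 2 3 4; do :; done; python3 -m inch '[[-0.1,0.7,0,0,0,0],[-0.2,1.4,0,0,0,0]]' | grep -E 'pos|force'; python3 -m inch '[[-0.15,0.8,0,0,0,0],[-0.15,0.8,0,0,0,0]]'| grep -E 'pos|force'; python3 -m inch '[[-0.1,0.5,0,0,0,0],[-0.1,0.5,0,0,0,0]]'| grep -E 'pos|force'
```

```text
tool_pos: [0.5326, 0.0167, 0.0043]
ft_force: [0.6, -1.1, -0.2]
tool_pos: [0.5325, 0.0176, 0.0043]
ft_force: [0.2, -0.3, 0.2]
tool_pos: [0.5324, 0.018, 0.0043]
ft_force: [-0.5, -0.9, 0.2]
```

```bash
for_() { :; }; python3 -m inch '[[-0.1,0.5,0,0,0,0],[-0.2,1,0,0,0,0]]' | grep -E 'pos|force'; python3 -m inch '[[-0.1,0.5,0,0,0,0],[-0.1,0.5,0,0,0,0]]'| grep -E 'pos|force'; python3 -m inch '[[-0.1,0.5,0,0,0,0],[-0.1,0.5,0,0,0,0]]'| grep -E 'pos|force'; python3 -m inch '[[-0.1,0.5,0,0,0,0],[-0.1,0.5,0,0,0,0]]'| grep -E 'pos|force'
python3 - <<'E'
from h import *
s,a,m=tool(); print(tk(s['tool_pos']))
t=shot('top','top9.png')
E
```

```text
tool_pos: [0.5322, 0.019, 0.0043]
ft_force: [0.3, -1.7, -0.4]
tool_pos: [0.532, 0.0196, 0.0043]
ft_force: [1.3, -0.5, -0.1]
tool_pos: [0.5319, 0.0201, 0.0043]
ft_force: [0.8, -1.8, -0.6]
tool_pos: [0.5319, 0.0204, 0.0044]
ft_force: [-0.9, -3.0, -0.4]
[21.38830221  1.03298672]
```

```bash
python3 -m inch '[[-0.1,0.5,0,0,0,0],[-0.1,0.5,0,0,0,0]]' | grep -E 'pos|force'; python3 -m inch '[[-0.1,0.5,0,0,0,0],[-0.1,0.5,0,0,0,0]]'| grep -E 'pos|force'; python3 -m inch '[[-0.1,0.5,0,0,0,0],[-0.1,0.5,0,0,0,0]]'| grep -E 'pos|force'
```

```text
tool_pos: [0.5319, 0.0204, 0.0044]
ft_force: [1.1, -5.1, -0.7]
tool_pos: [0.5319, 0.0204, 0.0044]
ft_force: [0.2, -7.0, -0.4]
tool_pos: [0.5319, 0.0204, 0.0044]
ft_force: [1.0, -8.7, -1.0]
```

Position has stopped while the force climbs, so the tile is against the back brick. One more nudge, then a gentle release, retreat along -x and up.

```bash
python3 -m inch '[[-0.2,1,0,0,0,0],[-0.2,1,0,0,0,0],[-0.2,1,0,0,0,0]]' | grep -E 'pos|force'; python3 -m inch '[[0.1,-0.5,0,0,0,0],[0.3,-1.5,0,0,0,0],[0.6,-3,0,0,0,0],[1,-6,0,0,0,0],[2,-12,0,0,0,0],[3.4,-20,0,0,0,0],[5,-30,0,0,0,0],[6.5,-38,10,0,0,0],[8,-45,40,0,0,0],[8,-45,80,0,0,0],[9,-80,120,0,0,0],[9,-120,140,0,0,0],[9,-160,140,0,0,0],[9,-200,140,0,0,0],[9,-240,140,0,0,0],[9,-240,140,0,0,0],[9,-240,140,0,0,0]]'
python3 - <<'E'
from h import *
t=shot('top','top10.png'); s=shot('side','side10.png')
a=cv2.resize(t['img'][165:275,195:315],(480,440),interpolation=cv2.INTER_CUBIC)
b=cv2.resize(s['img'][180:290,220:340],(320,293),interpolation=cv2.INTER_CUBIC)
o=np.zeros((440,800,3),np.uint8); o[:,:480]=a; o[:293,480:]=b
cv2.imwrite('pics/final.png',o)
E
```

```text
tool_pos: [0.5319, 0.0205, 0.0044]
ft_force: [0.9, -10.9, -0.9]
t: 24.7
tool_pos: [0.5402, -0.2208, 0.1442]
eef_rot: [0.457, 0.539, -0.457, 0.54]
ft_force: [-0.8, 1.2, -0.2]
gripper_width: 0.0301
```

View pics/final.png

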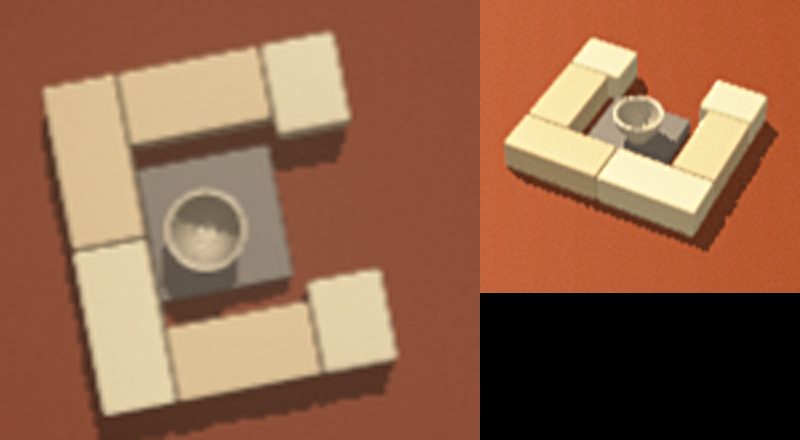

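The final picture shows the tile inside the ring and along the back brick, with rear corners at (270,148) and (291,273). The cup is upright at (205,230). One numeric check, then hand in.

Run:
```python
from h import *
c=dict(np.load('pics/top10.png.npz'))
g=lambda x,y,z:tk(w(c,(x+.5)/4-.5+195,(y+.5)/4-.5+165,z)).round(1)
print(g(270,148,.018),g(291,273,.018),'cup',g(205,230,.052)); print(order.finish_job())
```

```text
[ 31.7 -42.9] [33.8 41. ] cup [82.5  4.1]
the job is handed in; nothing more can be done
None
```

The tile is home against the back brick, with the cup still standing on it. The job was handed in at about 25 s of the 64 s allowed.

- **What I did:** I straightened and centred the tile with flush two-finger pushes from each side. I then pushed it from behind through the gap, and the hand finished clear, about 0.14 m above the table. I didn't pick the tile up. The fingers were only aimed at the tile's sides, and the jar, mug and brush were left alone.
- **Fully home:** the fingers stopped at a firm stop while the push force rose from about 1 N to 11 N.
- **Last picture:** the tile lies along the back brick's face and the cup is upright. The rear edge measured x 31.7 to 33.8 mm against an expected 31 mm, which is within my corner-reading error of about 2 mm. A skew of about 0.02 rad cannot be ruled out from the picture alone.
- **Check that failed on the way:** the first rear push left the tile about 6 mm off centre, so I corrected it before it entered the gap.

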